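# Screw the cup shelf's front foot down until it bears on its pad

## Task

The front of the small cup shelf hangs free because its adjustable foot does not reach the pad below. Turn the square knob of the foot clockwise (seen from above) until the rubber sole just bears lightly on the pad, without jacking it down hard, then let go; leave the shelf's mug and glass, the teapot and the bowl where they are.

Things in the scene. Friction and masses are not known exactly. Their poses are not given: they have to be found in the camera images.
- cup_shelf: Low wooden cup shelf, fixed by its rear legs. Origin on the levelling screw's axis at worktop height; +x points from the screw back over the board, z up. Board 110 x 270 mm, from x = 40 to 150 mm, top at z = 78 mm. In front of it a steel tongue with a boss (34 mm across, top at 70 mm) carries the screw. A mug and a glass stand on the board about 120 mm from the screw.
- knob (a point): Centre of the black square knob on top of the vertical screw: 28 x 28 mm across flats (faces normal to this point's x and y), 26 mm high, about 125 mm above the worktop; a narrower neck below it for 25 mm. Grip either pair of faces: a grasp every quarter turn. Clockwise from above lowers knob and foot by 8 mm a turn; free drag about 0.03 N m; it stays where left.
- foot: Rubber foot, 56 mm across, at the screw's lower end; origin at the centre of its underside. The square pad below differs in height each time, unmeasured: the gap is 2 to 7 mm. At touch it bears with about 3 N, then 10 N more per radian, and rubbing adds to the turning torque: about 0.1 N m at 6 N, fading slowly when held still. Let go, the twisted rubber turns the knob back by up to 0.3 rad.
- shelf_mug: Navy mug, 81 mm across and 81 mm high, standing on the board at the right; origin at the centre of its underside. Leave alone.
- toothpick_glass: Glass with toothpicks, 61 mm across and 72 mm high, standing on the board at the left; origin at the centre of its underside. Leave alone.
- teapot: White teapot, 98 x 176 x 92 mm, on the worktop left of the shelf; origin at the centre of its underside. Leave alone.
- biscuit_bowl: White bowl, 118 mm across and 52 mm high, on the worktop right of the shelf; origin at the centre of its underside. Leave alone.

How it is judged:
At the end, for the whole second after the job is handed in: The foot's sole bears on the pad with 0.5 to 12 N and the screw is at rest, let go (contact force between foot and anything else between 0.5 and 12 N and angular speed of foot below 0.05 rad/s); the robot touches nothing.
It fails at once if the foot is jacked down hard on the pad (over 25 N) (contact force between foot and anything else above 25 N).
It fails at once if the mug, glass, teapot or bowl is moved by more than 25 mm (distance of any of shelf_mug, toothpick_glass, teapot, biscuit_bowl from where it was at the start of the episode above 0.025 m).
It also fails if it takes over 72 s, if anything falls off the work surface, if the arm or the gripper's body presses on something with over 40 N, if the wrist force passes 120 N, or if a joint passes its speed limit or range.

## Robot

A 6-joint arm with a two-finger parallel gripper is mounted at the origin on a cart in front of the work surface, level with it; the furniture and walls round the work are solid. World frame = base frame: x ahead of the robot, y to its left, z up, the work surface at z = 0. Lengths are in m, angles in rad, forces in N, time in s.
With the tool pointing down it reaches from about 0.375 to 0.9 m from the base axis. Payload 3.1 kg.
Tool frame: the origin (TCP) lies on the centre line of the jaws, within the pads' length; the fingertips stand 11 mm ahead of it and the grasp point (between the pads) lies 8 mm behind it; x points along the fingers, y is the direction in which the jaws open and shut, and the axes are right-handed (so a half turn about x gives the same grasp; the last joint's range is limited). The gripper opens to 87 mm and grips with 3 to 60 N. Pads are 19 mm wide; open, the fingers measure 117 mm over their backs; the gripper's body (75 mm by 190 mm) begins 51 mm behind the grasp point.
Start: joints at [1.073, 0.527, 1.433, -0, 1.181, -0.178], TCP at [0.196, 0.593, 0.234] pointing down, gripper open.
Joint ranges: [-3.08, 3.08], [-0.75, 2.2], [0.22, 2.44], [-1.43, 4.57], [0, 2.65], [-2.85, 2.85]. Speed limits (rad/s): [2.79, 2.79, 3.14, 3.14, 3.14, 3.14].

## Interface

Orientations are given as a unit quaternion [x, y, z, w].
In Python, from rig import robot, camera, camera_info gives the robot as it stands.
- The arm moves only by the shell command python3 -m inch 'ROWS' [FORCE]. ROWS is JSON, a list that holds one entry, the list of rows, each a list of 5 numbers: the shift along the tool's x, y, z in cm, then the turn about the tool's x in rad, then the opening, from 0 (shut) to 1 (fully open). A call has 1 to 8 rows; each row shifts and turns the pose as measured when the row begins, along the tool's axes as they then stand; what a row does not reach is not made up. A row lasts 1/12 s, in which the tool goes at most 41.7 mm and 7.16 degrees, less where a joint would pass 70% of its speed; a pose out of reach is approached as far as the arm can. A call with a gripper value outside its range is refused whole. The fingers move at their own pace and stop on an object; FORCE is the grip in N (left out, the last holds). Time passes only in rows, so rows that do not move let the fingers close. It gives the time, the measured TCP pose, the force and the opening at its end, in the units of the state.
- robot.get_obs(): the state, without advancing time (a new reading comes with each control period).
- camera(name): name is "side" or "top"; returns the picture (400x640x3 uint8, red, green, blue); there is no depth.
- camera_info(name): a dict with "camera_matrix" (3x3 intrinsics, pixels), "rvec" (rotation vector, rad) and "tvec" (3), from world to camera coordinates, as OpenCV has them. Camera axes: x right, y down, z forward; pixel columns grow to the right and rows downward; lengths in m; the calibration is good to about 2 mm. A picture is of the moment at which its call begins. camera_info takes no time and is no camera call.
- robot.hand_in(): hands the job in, once; it reports no verdict.
The state is a dict: "time": time; "q": joint angles; "joint_velocities": joint speeds; "joint_torque": joint torques, N m; "position": TCP position; "tool_rot": TCP orientation; "ft_force": force on the tool from outside, world axes, zero at the start; "moment": the same for the moment, N m; "grip_width": finger opening in m.
Only numpy, scipy, OpenCV 4.12 (cv2) and the standard library are available. Lean on these libraries where they do the work, as an engineer would, in place of code of your own. Each camera call takes 0.05 s, during which the arm holds its last target. There are 200 camera calls.

## Working session

There is one attempt and no reset: what is moved stays moved. The work goes in short steps, Python scripts to look and compute and a shell command to move; the robot and the scene stay as the last step left them, time stands still between calls to the robot, and variables do not carry over. Pictures are saved under pics/ and viewed, about 8 in all and at most 12, crops included, and the job is handed in when it is done.

```bash
mkdir -p pics; python3 - <<'E'
from rig import robot,camera,camera_info
import cv2
for n in("top","side"):
    cv2.imwrite(f"pics/{n}0.png",camera(n)[:,:,::-1]); i=camera_info(n); print(n,i)
o=robot.get_obs(); print(o)
E
```

```text
top {'camera_matrix': array([[382.2227257 ,   0.        , 318.39630045],
       [  0.        , 382.2227257 , 198.73704083],
       [  0.        ,   0.        ,   1.        ]]), 'rvec': array([ 2.191554  , -2.19173412,  0.03330541]), 'tvec': array([-0.05676951,  0.50033253,  1.3117401 ])}
side {'camera_matrix': array([[486.5650204 ,   0.        , 323.62436622],
       [  0.        , 486.5650204 , 194.49545313],
       [  0.        ,   0.        ,   1.        ]]), 'rvec': array([ 2.28677432, -0.2279314 ,  0.09986678]), 'tvec': array([-0.50140408,  0.08656969,  1.61573598])}
{'time': 0.1, 'q': array([ 1.07353738e+00,  5.28375490e-01,  1.43376046e+00, -2.91266049e-06,
        1.18139781e+00, -1.78485750e-01]), 'joint_velocities': array([ 5.89270638e-04, -4.30339890e-03, -3.43382174e-03, -4.25591942e-04,
       -6.07098599e-05, -4.95244357e-04]), 'joint_torque': array([-6.76499967e-04, -4.40988243e+01, -1.77150410e+01,  6.34422270e-02,
        5.34047058e-02, -3.15062391e-05]), 'position': array([0.19553484, 0.59296157, 0.23267242]), 'tool_rot': array([ 0.11157852,  0.6983704 , -0.11287413,  0.69791722]), 'ft_force': array([ 0.06727948, -0.30673055,  0.19235918]), 'moment': array([-0.03300025, -0.05762759,  0.00523751]), 'grip_width': 0.08699294852595327}
```

View pics/top0.png

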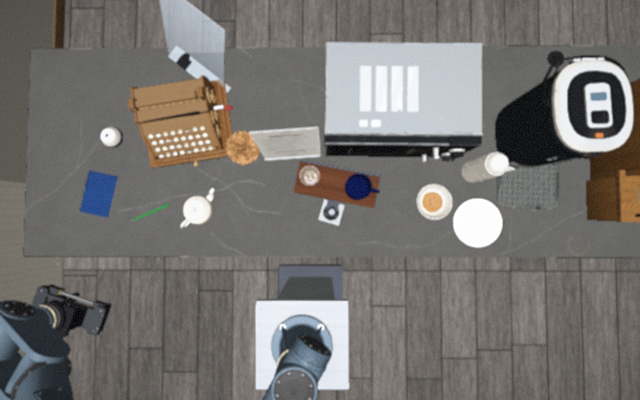

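View pics/side0.png

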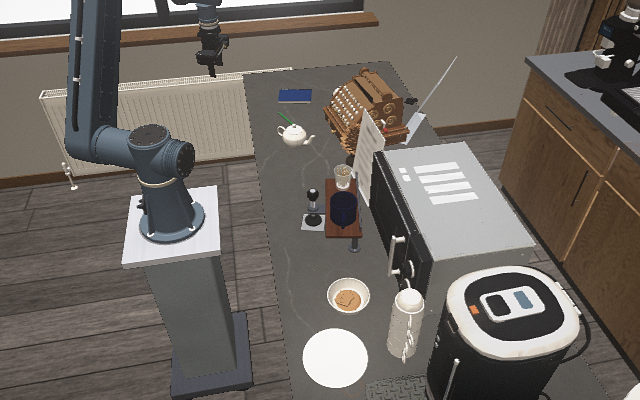

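The top view shows the board near (337,185) and the knob and pad near (331,211). The side view shows the knob near (313,195). The gripper is far from both. Next I'll enlarge these areas.

```bash
cat > h.py <<'E'
from rig import robot,camera,camera_info
import cv2,numpy as np
from scipy.spatial.transform import Rotation as R
def proj(n,p):
    i=camera_info(n); return cv2.projectPoints(np.atleast_2d(np.float64(p)),i['rvec'],i['tvec'],i['camera_matrix'],None)[0][:,0]
def ray(n,uv):
    i=camera_info(n); M=cv2.Rodrigues(i['rvec'])[0]
    d=M.T@np.linalg.inv(i['camera_matrix'])@np.array([*uv,1.]); return -M.T@i['tvec'],d
def atz(n,uv,z):
    c,d=ray(n,uv); return c+d*(z-c[2])/d[2]
E
python3 - <<'E'
from h import *
a=cv2.imread("pics/top0.png")[155:235,285:385]; b=cv2.imread("pics/side0.png")[155:255,290:370]
a=cv2.resize(a,None,fx=5,fy=5,interpolation=cv2.INTER_CUBIC);b=cv2.resize(b,None,fx=4,fy=4,interpolation=cv2.INTER_CUBIC)
c=np.zeros((400,820,3),np.uint8);c[:,:500]=a;c[:,500:]=b
cv2.imwrite("pics/c0.png",c[:,:800])
print(proj("top",[[0.1955,.593,.2327],[0,0,0]]),proj("side",[.1955,.593,.2327]))
print(atz("top",(331,211),.138),atz("side",(313,192),.138))
E
```

```text
[[ 90.79158462 301.49785261]
 [301.85445762 344.52694346]] [[215.77573464  68.41428641]]
[ 0.45628937 -0.09800342  0.138     ] [ 0.45665226 -0.10632419  0.138     ]
```

View pics/c0.png

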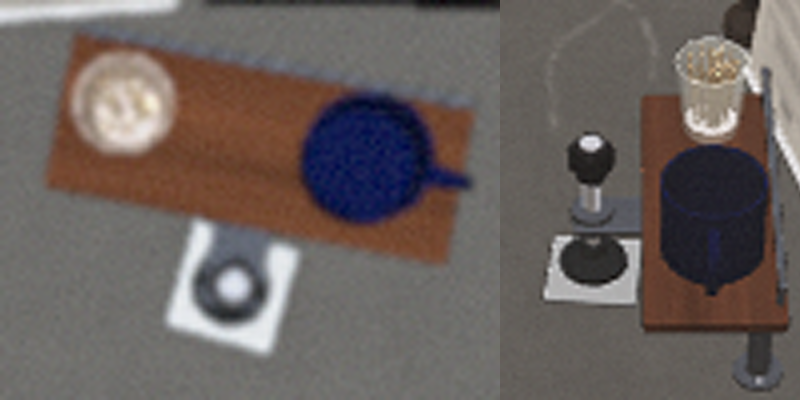

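```bash
python3 - <<'E'
from h import *
f=lambda n:np.mean([camera(n).astype(float) for _ in range(4)],0)[:,:,::-1]
t,s=f("top"),f("side")
a=t[196:228,315:347];b=s[180:220,295:335]
g=lambda a,k:cv2.resize(np.clip(255*(a/255)**.5,0,255).astype(np.uint8),(400,400),interpolation=cv2.INTER_CUBIC)
cv2.imwrite("pics/c1.png",np.hstack([g(a,0),g(b,0)]))
# triangulate cap
i=[camera_info(n) for n in("top","side")]
P=[k['camera_matrix']@np.c_[cv2.Rodrigues(k['rvec'])[0],k['tvec']] for k in i]
X=cv2.triangulatePoints(P[0],P[1],np.float64([[331.4],[212.4]]),np.float64([[313.],[190.7]]));print((X[:3]/X[3]).T)
p=[atz("top",(285+u/5,155+v/5),.078) for u,v in((48,187),(447,263))];d=p[0]-p[1];print(p,np.degrees(np.arctan2(-d[0],d[1])),np.linalg.norm(d))
E
```

```text
[[ 0.45554632 -0.09982766  0.13788891]]
[array([0.51821059, 0.02050997, 0.078     ]), array([ 0.4681915 , -0.24115721,  0.078     ])] -10.821845861528017 0.2664050002245995
```

View pics/c1.png

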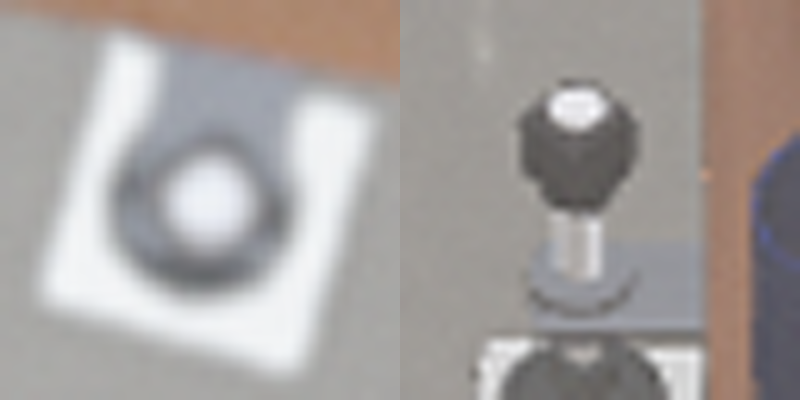

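```bash
cat > fit.py <<'E'
from h import *
from scipy.optimize import minimize
def knobyaw(zc=.125,x=.4555,y=-.0995,save=None):
    s=np.mean([camera("side").astype(float) for _ in range(4)],0)
    u0,v0,w,k=300,182,26,10
    g=s[v0:v0+w,u0:u0+w]; br=g.mean(2)
    # darkness: bg ~ median grey, knob dark; fill cap
    bg=np.median(br); dk=np.clip((bg-br)/(bg-np.percentile(br,3)),0,1)
    cap=br>bg+50
    hp=proj("side",[x,y,zc-.013])[0]
    W=np.ones_like(dk); rows=np.arange(w)+v0
    W[rows>hp[1]+3.,:]=0; W[:,w-2:]=0; dk[cap&(rows[:,None]<hp[1])]=1
    res=[]
    for yaw in np.radians(np.arange(-45,45,3)):
        def cost(p):
            c=np.array([[a,b,h] for a in(-.014,.014) for b in(-.014,.014) for h in(-.013,.013)])
            c=R.from_euler('z',yaw).apply(c)+[x,y,zc]
            q=proj("side",c)+p-[u0,v0]
            im=np.zeros((w*k,w*k),np.uint8)
            cv2.fillConvexPoly(im,cv2.convexHull(((q+.5)*k).round().astype(np.int32)),255)
            m=cv2.resize(cv2.GaussianBlur(im,(0,0),.6*k),(w,w),interpolation=cv2.INTER_AREA)/255
            return (W*(m-dk)**2).sum()
        r=minimize(cost,[0,0],method='Nelder-Mead',options=dict(initial_simplex=[[0,0],[1.5,0],[0,1.5]],maxiter=60))
        res.append((r.fun,np.degrees(yaw),*r.x))
    return sorted(res)
if __name__=="__main__":
    for r in knobyaw()[:8]: print(np.round(r,2))
    import sys
    c,d=ray("side",(313,195)); print(c,d)
E
python3 fit.py
```

```text
[10.17 12.   -0.05  0.85]
[1.025e+01 1.500e+01 1.000e-02 8.500e-01]
[10.27 18.   -0.02  0.74]
[10.36 24.   -0.05  0.81]
[1.041e+01 2.100e+01 1.000e-02 6.600e-01]
[10.52  9.   -0.05  0.96]
[ 10.53 -36.    -0.07   0.69]
[ 10.58 -33.    -0.07   0.83]
[ 0.26746186 -1.22817329  1.13558692] [ 0.12425255  0.73759483 -0.66407306]
```

```bash
python3 - <<'E'
from h import *
f=lambda n:np.mean([camera(n).astype(float) for _ in range(6)],0)[:,:,::-1]
t,s=f("top"),f("side")
g=lambda a:cv2.resize(np.clip((a-10)*2.8,0,255).astype(np.uint8),(400,400),interpolation=cv2.INTER_CUBIC)
cv2.imwrite("pics/c2.png",np.hstack([g(t[202:222,321:341]),g(s[184:204,303:323])]))
np.set_printoptions(linewidth=200)
print(s[186:204,305:321].mean(2).astype(int)); print(t[204:222,322:341].mean(2).astype(int))
E
```

```text
[[ 96  94  95  96  94  96  93  95  94  94  93  94  92  93  93  94]
 [ 97  96  94  97  96  94  95  95  93  94  97  95  95  95  95  93]
 [ 95  95  97  95  93  95  58  67  80  69  91  95  93  95  95  95]
 [ 96  95  96  96  73 127 207 211 213 172  72  92  97  96  94  92]
 [ 96  98  98  66  71 205 209 203 205 212 137  59  73  94  95  96]
 [ 95  97  58  41  45 179 209 209 210 216 102  46  36  93  97  94]
 [ 96  78  38  39  41  63 129 162 165  81  42  40  34  48  93  95]
 [ 95  99  42  32  39  39  40  55  42  38  38  32  29  52  92  92]
 [ 95  98  40  32  34  36  41  44  41  34  32  32  31  51  94  94]
 [ 94  97  40  31  33  32  34  43  33  31  32  32  30  50  91  95]
 [ 92  97  40  30  32  33  33  34  32  33  34  31  28  71  94  95]
 [ 94  96  60  32  30  33  32  34  33  33  31  29  38  93  96  95]
 [ 93  95  99  79  37  32  34  34  32  33  32  37  93  96  95  94]
 [ 95  95  94  97  40  30  31  33  32  31  29  71  93  95  93  94]
 [ 94  93  95  96  78  34  27  28  28  26  51  94  97  94  96  95]
 [ 94  94  96  93  94 125 113  67  81  76  94  95  95  94  94  95]
 [ 93  96  96  94  93 122 13
[... 829 characters left out ...]
93  89  84  82 122 179 211 218 218 200 154  94  55  64 125 194 228]
 [219 163 100  88  93  87  98 135 171 187 182 160 118  79  63  74 142 207 231]
 [225 178 118  84  85  83  78  90 117 133 125 109  88  84  84 103 166 221 228]
 [229 206 155  99  72  66  63  61  72  81  77  71  74  87 103 145 199 229 225]
 [231 228 199 146  92  60  49  47  47  48  51  51  65  89 128 182 224 231 216]
 [232 232 226 196 148 107  75  56  49  50  53  65  89 122 168 213 229 227 200]
 [230 232 233 227 203 173 136 112 100 103 111 129 153 178 208 228 232 223 181]
 [208 219 226 228 229 221 200 181 173 175 181 196 210 222 227 231 230 217 162]
 [156 170 182 200 217 223 222 221 221 220 226 229 231 231 230 230 230 207 150]]
```

View pics/c2.png

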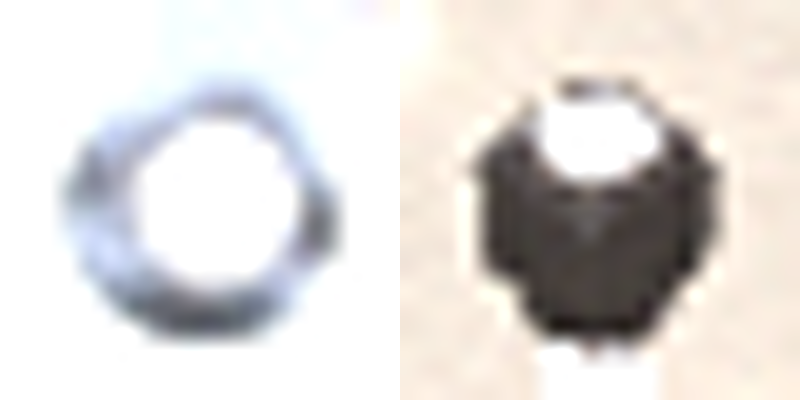

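Both views agree. In the side view the knob has a corner facing the camera: side corners at columns 307 and 318, front edge at column 312. In the top view its corners lie along about 80°. That puts the faces at a yaw of about 35° (mod 90), and the knob centre at (0.4555, -0.0998, 0.125). Next I'll plan the wrist.

```bash
cat > st.py <<'E'
from h import *
def st(tx=.4555,ty=-.0998,tz=None):
    o=robot.get_obs(); r=R.from_quat(o['tool_rot']); M=r.as_matrix()
    psi=np.degrees(np.arctan2(M[1,1],M[0,1])); 
    print("t",round(o['time'],2),"pos",np.round(o['position'],4),"psi",round(psi,1),"q",np.round(o['q'],3),"w",round(o['grip_width'],4),"F",np.round(o['ft_force'],1),"M",np.round(o['moment'],3))
    d=np.array([tx,ty,o['position'][2] if tz is None else tz])-o['position']
    print("delta tool cm",np.round(100*M.T@d,2)); print("toolaxes x,y,z (cols)\n",np.round(M,3))
if __name__=="__main__":
    import sys; st(tz=float(sys.argv[1]) if len(sys.argv)>1 else None)
E
python3 st.py
python3 - <<'E'
import numpy as np
from h import *
o=robot.get_obs(); M=R.from_quat(o['tool_rot']).as_matrix(); p0=np.arctan2(M[1,1],M[0,1])
q1=np.arctan2(-.0998,.4555)
for f in(-145,-55,35,125):
    print(f,[round(float(v),2) for v in (p0+(q1-o['q'][0])-np.radians(f)+o['q'][5]+np.array([-2,0,2])*np.pi)])
E
```

```text
t 1.3 pos [0.1958 0.5935 0.2335] psi 71.7 q [ 1.074  0.528  1.433  0.     1.181 -0.179] w 0.0867 F [-0.3  0.7 -0. ] M [-0.009 -0.016 -0.033]
delta tool cm [  0.   -57.7   46.39]
toolaxes x,y,z (cols)
 [[-0.     0.313  0.95 ]
 [-0.     0.95  -0.313]
 [-1.    -0.    -0.   ]]
-145 [-3.97, 2.32, 8.6]
-55 [-5.54, 0.74, 7.03]
35 [-7.11, -0.83, 5.46]
125 [-8.68, -2.4, 3.89]
```

```bash
python3 -m inch '[[[0,-3.2,2.58,0,1],[0,-3.2,2.58,0,1],[0,-3.2,2.58,0,1],[0,-3.2,2.58,0,1],[0,-3.2,2.58,0,1],[0,-3.2,2.58,0,1],[0,-3.2,2.58,0,1],[0,-3.2,2.58,0,1]]]' 10; python3 st.py
```

```text
time: 1.97
position: [0.3137, 0.2877, 0.2321]
tool_rot: [0.111, 0.697, -0.103, 0.701]
ft_force: [1.2, -0.2, 0.7]
grip_width: 0.087
t 1.97 pos [0.3137 0.2877 0.2321] psi 72.6 q [ 0.474  0.257  1.917  0.008  0.956 -0.798] w 0.087 F [ 1.2 -0.2  0.7] M [-0.023 -0.056  0.005]
delta tool cm [ -0.33 -32.74  25.11]
toolaxes x,y,z (cols)
 [[ 0.007  0.299  0.954]
 [ 0.011  0.954 -0.299]
 [-1.     0.012  0.003]]
```

```bash
python3 -m inch '[[[0,-3.2,2.58,0,1],[0,-3.2,2.58,0,1],[0,-3.2,2.58,0,1],[0,-3.2,2.58,0,1],[0,-3.2,2.58,0,1],[0,-3.2,2.58,0,1],[0,-3.2,2.58,0,1],[0,0,0,0,1]]]'; python3 st.py
```

```text
time: 2.63
position: [0.4244, 0.0087, 0.2336]
tool_rot: [0.113, 0.691, -0.105, 0.706]
ft_force: [0.6, -0.5, 0.3]
grip_width: 0.0872
t 2.63 pos [0.4244 0.0087 0.2336] psi 72.3 q [-0.253  0.249  1.924  0.016  0.949 -1.524] w 0.0872 F [ 0.6 -0.5  0.3] M [0.012 0.006 0.034]
delta tool cm [-0.02 -9.39  6.27]
toolaxes x,y,z (cols)
 [[ 0.022  0.304  0.952]
 [ 0.008  0.953 -0.304]
 [-1.     0.014  0.019]]
```

```bash
python3 -m inch '[[[0,-3.2,2.1,0,1],[0,-3.2,2.1,0,1],[0,-3.0,2.07,0,1],[0,0,0,-0.12,1],[0,0,0,-0.12,1],[0,0,0,-0.12,1],[0,0,0,-0.12,1],[0,0,0,-0.12,1]]]'; python3 st.py
```

```text
time: 3.3
position: [0.4571, -0.1045, 0.2343]
tool_rot: [-0.107, 0.689, 0.109, 0.708]
ft_force: [0.2, 0.0, -0.1]
grip_width: 0.0869
t 3.3 pos [ 0.4571 -0.1045  0.2343] psi 107.6 q [-0.475  0.308  1.827  0.021  0.986 -2.365] w 0.0869 F [ 0.2  0.  -0.1] M [0.072 0.034 0.055]
delta tool cm [-0.    0.5  -0.01]
toolaxes x,y,z (cols)
 [[ 0.027 -0.303  0.953]
 [ 0.006  0.953  0.303]
 [-1.    -0.002  0.027]]
```

```bash
python3 -m inch '[[[0,0,0,-0.12,1],[0,0,0,-0.12,1],[0,0,0,-0.08,1],[0,0,0,0,1]]]'; python3 st.py
```

```text
time: 3.63
position: [0.4571, -0.103, 0.2347]
tool_rot: [-0.225, 0.661, 0.223, 0.68]
ft_force: [0.2, 0.2, -0.2]
grip_width: 0.0868
t 3.63 pos [ 0.4571 -0.103   0.2347] psi 127.0 q [-0.473  0.307  1.828  0.022  0.986 -2.701] w 0.0868 F [ 0.2  0.2 -0.2] M [ 0.054  0.038 -0.039]
delta tool cm [-0.    0.35  0.06]
toolaxes x,y,z (cols)
 [[ 0.027 -0.601  0.798]
 [ 0.007  0.799  0.602]
 [-1.    -0.011  0.026]]
```

```bash
python3 -m inch '[[[2,0.2,-0.06,0,1],[2,0.1,-0.06,0,1],[2,0.1,-0.06,0,1],[2,0.1,-0.06,0,1],[0,0,0,0,1]]]'; python3 st.py .118; python3 - <<'E'
from h import *
s=camera("side")[130:230,270:390,::-1]
cv2.imwrite("pics/s1.png",cv2.resize(s,None,fx=6,fy=6,interpolation=cv2.INTER_CUBIC))
E
```

```text
time: 4.05
position: [0.4574, -0.0993, 0.1549]
tool_rot: [-0.224, 0.659, 0.218, 0.684]
ft_force: [-0.2, 0.8, 0.0]
grip_width: 0.087
t 4.05 pos [ 0.4574 -0.0993  0.1549] psi 126.4 q [-0.465  0.436  1.921  0.027  0.753 -2.691] w 0.087 F [-0.2  0.8  0. ] M [ 0.107 -0.027  0.013]
delta tool cm [ 3.68  0.14 -0.29]
toolaxes x,y,z (cols)
 [[ 0.036 -0.593  0.804]
 [ 0.003  0.805  0.593]
 [-0.999 -0.019  0.03 ]]
```

View pics/s1.png

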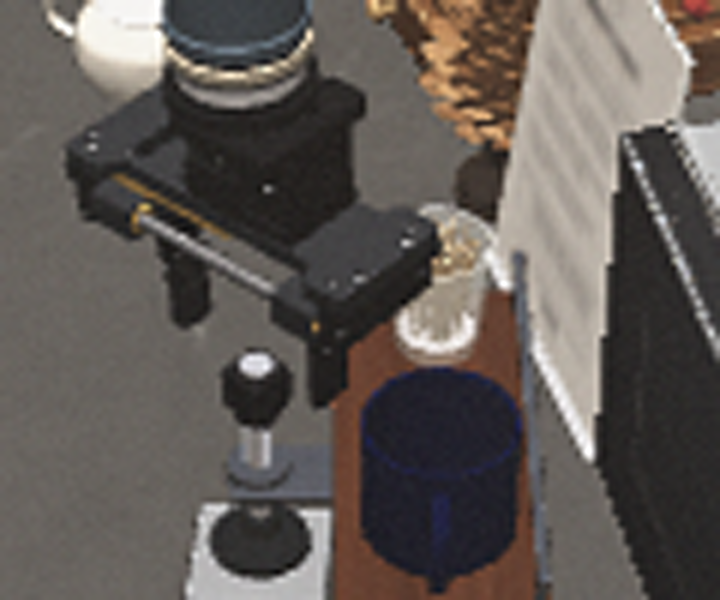

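The fingers are centred either side of the knob, at about (257,385) in the crop, and clear of the mug and glass. I'll descend the rest and close gently.

```bash
python3 -m inch '[[[1.8,0.07,-0.14,0,1],[1.7,0.07,-0.14,0,1],[0,0,0,0,1]]]'; python3 st.py .119
```

```text
time: 4.35
position: [0.4597, -0.101, 0.1237]
tool_rot: [-0.225, 0.657, 0.215, 0.687]
ft_force: [-0.9, 0.0, 0.1]
grip_width: 0.0868
t 4.35 pos [ 0.4597 -0.101   0.1237] psi 126.2 q [-0.466  0.496  1.948  0.031  0.657 -2.694] w 0.0868 F [-0.9  0.   0.1] M [0.1   0.083 0.014]
delta tool cm [ 0.45  0.36 -0.29]
toolaxes x,y,z (cols)
 [[ 0.045 -0.591  0.806]
 [-0.001  0.806  0.591]
 [-0.999 -0.028  0.035]]
```

```bash
python3 -m inch '[[[0.4,0.35,-0.35,0,1],[0,0,0,0,1]]]'; python3 st.py .119; python3 -m inch '[[[0,0,0,0,0.35],[0,0,0,0,0.3],[0,0,0,0,0.2],[0,0,0,0,0.2],[0,0,0,0,0.2],[0,0,0,0,0.2],[0,0,0,0,0.2],[0,0,0,0,0.2]]]' 12; python3 st.py .119
```

```text
time: 4.52
position: [0.4561, -0.1005, 0.1211]
tool_rot: [-0.226, 0.656, 0.214, 0.688]
ft_force: [-0.6, -0.2, 0.1]
grip_width: 0.0874
t 4.52 pos [ 0.4561 -0.1005  0.1211] psi 126.2 q [-0.469  0.497  1.961  0.032  0.64  -2.697] w 0.0874 F [-0.6 -0.2  0.1] M [0.107 0.011 0.021]
delta tool cm [ 0.2   0.1  -0.01]
toolaxes x,y,z (cols)
 [[ 0.047 -0.59   0.806]
 [-0.003  0.807  0.591]
 [-0.999 -0.03   0.037]]
time: 5.18
position: [0.4587, -0.1017, 0.1256]
tool_rot: [-0.228, 0.654, 0.211, 0.69]
ft_force: [0.0, 0.3, 0.1]
grip_width: 0.0416
t 5.18 pos [ 0.4587 -0.1017  0.1256] psi 126.1 q [-0.469  0.489  1.957  0.032  0.643 -2.696] w 0.0416 F [0.  0.3 0.1] M [ 0.013  0.07  -0.071]
delta tool cm [ 0.64  0.37 -0.17]
toolaxes x,y,z (cols)
 [[ 0.056 -0.589  0.806]
 [-0.007  0.807  0.59 ]
 [-0.998 -0.038  0.041]]
```

```bash
python3 -m inch '[[[0.6,0.35,-0.17,0,0.2],[0.1,0,0,0,0.2],[0.1,0,0,0,0.2]]]'; python3 st.py .119
```

```text
time: 5.43
position: [0.4557, -0.1001, 0.1175]
tool_rot: [-0.228, 0.654, 0.211, 0.69]
ft_force: [-1.5, 0.7, 16.6]
grip_width: 0.0284
t 5.43 pos [ 0.4557 -0.1001  0.1175] psi 126.1 q [-0.469  0.502  1.972  0.033  0.615 -2.697] w 0.0284 F [-1.5  0.7 16.6] M [ 0.195  0.207 -0.038]
delta tool cm [-0.15  0.03  0.  ]
toolaxes x,y,z (cols)
 [[ 0.057 -0.589  0.806]
 [-0.007  0.807  0.59 ]
 [-0.998 -0.039  0.041]]
```

```bash
python3 -m inch '[[[0,0,0,0.12,0.2],[0,0,0,0.12,0.2],[0,0,0,0.12,0.2],[0,0,0,0.12,0.2]]]'; python3 st.py .119
```

```text
time: 5.77
position: [0.4556, -0.1001, 0.1169]
tool_rot: [-0.051, 0.686, 0.043, 0.725]
ft_force: [0.4, 0.5, 0.8]
grip_width: 0.028
t 5.77 pos [ 0.4556 -0.1001  0.1169] psi 97.6 q [-0.469  0.503  1.972  0.033  0.613 -2.199] w 0.028 F [0.4 0.5 0.8] M [-0.02   0.067  0.032]
delta tool cm [-0.21  0.03  0.  ]
toolaxes x,y,z (cols)
 [[ 0.056 -0.133  0.99 ]
 [-0.008  0.991  0.133]
 [-0.998 -0.015  0.055]]
```

```bash
python3 -m inch '[[[0,0,0,0.12,0.2],[0,0,0,0.12,0.2],[0,0,0,0.12,0.2],[0,0,0,0.12,0.2],[0,0,0,0.12,0.2],[0,0,0,0.12,0.2],[0,0,0,0.12,0.2],[0,0,0,0.12,0.2]]]'; python3 st.py .119
python3 - <<'E'
from h import *
m=[]
for _ in range(10):
    camera("side"); o=robot.get_obs(); m.append([o['moment'][2],o['ft_force'][2]])
print(np.mean(m,0),np.std(m,0))
s=camera("side")[185:245,280:360,::-1]
cv2.imwrite("pics/s2.png",cv2.resize(s,None,fx=8,fy=8,interpolation=cv2.INTER_CUBIC))
E
```

```text
time: 6.43
position: [0.4555, -0.1, 0.1153]
tool_rot: [0.302, 0.622, -0.291, 0.661]
ft_force: [0.5, 0.6, 1.7]
grip_width: 0.0281
t 6.43 pos [ 0.4555 -0.1     0.1153] psi 40.4 q [-0.468  0.507  1.973  0.03   0.609 -1.197] w 0.0281 F [0.5 0.6 1.7] M [-0.243  0.171 -0.001]
delta tool cm [-0.37  0.03 -0.01]
toolaxes x,y,z (cols)
 [[ 0.055  0.761  0.646]
 [-0.009  0.648 -0.762]
 [-0.998  0.037  0.042]]
[-0.00187718 -0.78859607] [0.03837084 1.21964462]
```

View pics/s2.png

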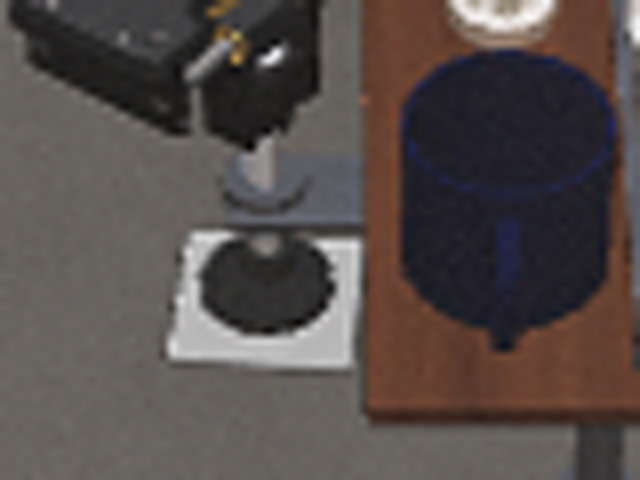

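```bash
cat > tq.py <<'E'
from h import *
m=[]
for _ in range(5):
    o=robot.get_obs(); m.append([o['moment'][2],o['joint_torque'][5]]); camera("side")
M=R.from_quat(o['tool_rot']).as_matrix()
print("Mz,tau6 mean",np.round(np.mean(m,0),4),"tau6",np.round(np.array(m)[:,1],4),"z",round(o['position'][2],4),"psi",round(np.degrees(np.arctan2(M[1,1],M[0,1])),1),"q6",round(o['q'][5],3),"F",np.round(o['ft_force'],1),"t",round(o['time'],2))
E
python3 tq.py; python3 -m inch '[[[0,0,0,0.12,0.2],[0,0,0,0.12,0.2],[0,0,0,0.12,0.2]]]' >/dev/null; python3 tq.py; python3 -m inch '[[[0,0,0,0.12,0.2],[0,0,0,0.12,0.2],[0,0,0,0.12,0.2]]]'>/dev/null;python3 tq.py
```

```text
Mz,tau6 mean [0.0337 0.0395] tau6 [0.0376 0.0385 0.0396 0.0406 0.0415] z 0.1153 psi 40.7 q6 -1.203 F [ 2.1  0.4 -3.3] t 7.18
Mz,tau6 mean [-0.0053  0.0037] tau6 [-0.9617  0.2608  0.5432  0.1541  0.0219] z 0.115 psi 19.9 q6 -0.839 F [ 1.4  0.9 -4.5] t 7.68
Mz,tau6 mean [-0.0154 -0.002 ] tau6 [-0.9546  0.2626  0.5273  0.1413  0.0134] z 0.1147 psi -0.7 q6 -0.48 F [ 1.4  0.7 -5.7] t 8.18
```

```bash
python3 -m inch '[[[0.03,0,0,0.12,0.2],[0.03,0,0,0.12,0.2],[0.03,0,0,0.12,0.2]]]' >/dev/null; python3 tq.py; python3 -m inch '[[[0.03,0,0,0.12,0.2],[0.03,0,0,0.12,0.2],[0.03,0,0,0.12,0.2]]]'>/dev/null;python3 tq.py
```

```text
Mz,tau6 mean [ 0.0042 -0.0096] tau6 [-0.9554  0.2577  0.5157  0.1304  0.004 ] z 0.1142 psi -21.2 q6 -0.123 F [ 1.7  0.1 -1.9] t 8.68
Mz,tau6 mean [ 0.0029 -0.0139] tau6 [-9.587e-01  2.540e-01  5.102e-01  1.253e-01 -5.000e-04] z 0.1137 psi -41.7 q6 0.235 F [ 0.9  0.7 -1.1] t 9.18
```

```bash
python3 -m inch '[[[0.03,0,0,0.12,0.2],[0.03,0,0,0.12,0.2],[0.03,0,0,0.12,0.2]]]' >/dev/null; python3 tq.py; python3 -m inch '[[[0.03,0,0,0.12,0.2],[0.03,0,0,0.12,0.2],[0.03,0,0,0.12,0.2]]]'>/dev/null;python3 tq.py
```

```text
Mz,tau6 mean [-0.0189 -0.0153] tau6 [-0.9599  0.2527  0.5082  0.1234 -0.0011] z 0.1133 psi -62.2 q6 0.592 F [1.2 0.3 0. ] t 9.68
Mz,tau6 mean [-0.0072 -0.0146] tau6 [-0.9581  0.2535  0.5089  0.1241 -0.0011] z 0.1128 psi -82.6 q6 0.949 F [1.1 0.7 1.3] t 10.18
```

```bash
python3 -m inch '[[[0.03,0,0,0.12,0.2],[0.03,0,0,0.12,0.2],[0.03,0,0,0.12,0.2]]]' >/dev/null; python3 tq.py
```

```text
Mz,tau6 mean [-0.0058 -0.0115] tau6 [-0.9566  0.2553  0.5121  0.1272  0.0043] z 0.1122 psi -103.0 q6 1.306 F [0.4 0.6 2. ] t 10.68
```

```bash
python3 -m inch '[[[0.03,0,0,0.12,0.2],[0.03,0,0,0.12,0.2],[0.03,0,0,0.12,0.2]]]' >/dev/null; python3 tq.py
```

```text
Mz,tau6 mean [0.0434 0.0324] tau6 [-0.8884  0.3009  0.546   0.1626  0.041 ] z 0.1115 psi -123.4 q6 1.663 F [-0.1  1.   1.9] t 11.18
```

Torque rose by about 0.05 N m in the last step, so the sole has touched. I'll add about 0.24 rad to cover the spring-back.

```bash
python3 -m inch '[[[0.02,0,0,0.12,0.2],[0.02,0,0,0.12,0.2]]]' >/dev/null; python3 tq.py
```

```text
Mz,tau6 mean [0.0544 0.051 ] tau6 [-0.8713  0.3148  0.5556  0.1868  0.0692] z 0.1111 psi -136.8 q6 1.898 F [1.7 1.4 2.3] t 11.6
```

```bash
python3 -m inch '[[[0,0,0,0,0.5],[0,0,0,0,0.6],[0,0,0,0,0.7],[0,0,0,0,0.8],[0,0,0,0,0.9],[0,0,0,0,0.9],[0,0,0,0,0.9],[0,0,0,0,0.9]]]'; python3 st.py; python3 - <<'E'
from h import *
s=camera("side")[130:230,270:370,::-1]
cv2.imwrite("pics/s3.png",cv2.resize(s,None,fx=6,fy=6,interpolation=cv2.INTER_CUBIC))
E
```

```text
time: 12.32
position: [0.4551, -0.1004, 0.1103]
tool_rot: [0.668, -0.275, -0.63, -0.284]
ft_force: [-0.2, -0.4, -0.5]
grip_width: 0.0729
t 12.32 pos [ 0.4551 -0.1004  0.1103] psi -136.5 q [-0.468  0.516  1.977  0.029  0.595  1.892] w 0.0729 F [-0.2 -0.4 -0.5] M [ 0.052  0.255 -0.033]
delta tool cm [ 0.   -0.07  0.02]
toolaxes x,y,z (cols)
 [[ 0.055 -0.726 -0.686]
 [-0.009 -0.687  0.726]
 [-0.998 -0.033 -0.044]]
```

View pics/s3.png

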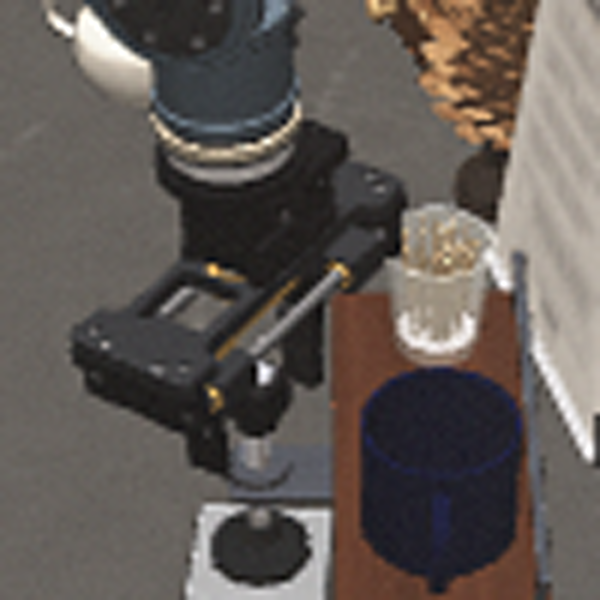

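The jaws are open either side of the knob, which is at about (260,395). The mug and glass haven't moved. Retreating straight up.

```bash
python3 -m inch '[[[-1.5,-0.06,-0.06,0,0.9],[-1.5,-0.06,-0.06,0,0.9],[-2,-0.08,-0.08,0,0.9],[-2,-0.08,-0.08,0,0.9],[-3,0,0,0,0.9],[-3,0,0,0,0.9],[0,0,0,0,0.9],[0,0,0,0,0.9]]]'; python3 st.py; python3 - <<'E'
from h import *
s=camera("side")[180:245,290:355,::-1]
a=cv2.resize(s,(400,400),interpolation=cv2.INTER_CUBIC); b=cv2.resize(cv2.imread("pics/side0.png")[180:245,290:355],(400,400),interpolation=cv2.INTER_CUBIC)
cv2.imwrite("pics/s4.png",np.hstack([b,a]))
E
```

```text
time: 13.03
position: [0.4506, -0.0987, 0.2448]
tool_rot: [0.666, -0.275, -0.632, -0.284]
ft_force: [0.1, -0.6, -0.4]
grip_width: 0.0784
t 13.03 pos [ 0.4506 -0.0987  0.2448] psi -136.5 q [-0.47   0.272  1.848  0.02   0.975  1.903] w 0.0784 F [ 0.1 -0.6 -0.4] M [ 0.01   0.132 -0.023]
delta tool cm [ 0.03 -0.29 -0.42]
toolaxes x,y,z (cols)
 [[ 0.05  -0.726 -0.686]
 [-0.007 -0.687  0.726]
 [-0.999 -0.031 -0.039]]
```

View pics/s4.png

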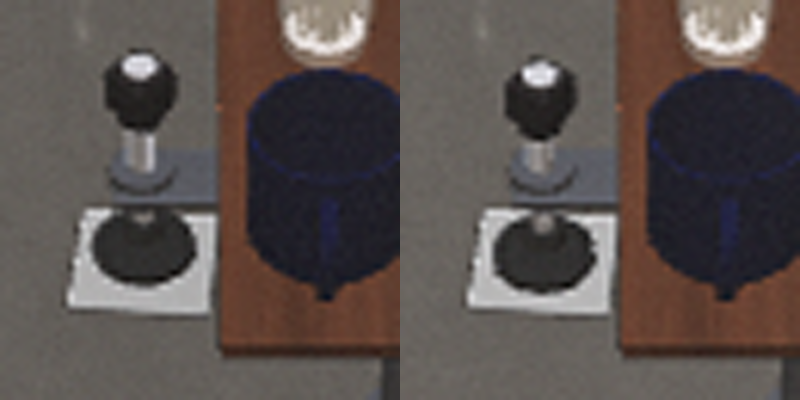

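```bash
python3 -c "
from rig import robot
print(robot.hand_in())"
```

```text
the job is handed in; nothing more can be done
None
```

I turned the foot's knob clockwise about 4.6 rad (263°, roughly 5.8 mm of travel) in a single grasp, until the sole bore on the pad. Then I released it, backed the gripper up clear and handed in at about 13 s of the 72 s allowed.

- **Contact:** wrist torque stayed flat up to about 4.0 rad. It rose by about 0.05 N m in the next step and by about 0.07 N m after a last 0.24 rad, which I added to cover the rubber's spring-back. From this and the 10 N per radian you gave, I estimate 5 to 9 N before release and 2 to 9 N after. I did not measure the force or the spring-back after letting go.
- **Scene:** the last side view shows the knob and foot lowered, the gripper clear, and the mug and glass unmoved by eye. I did not check the teapot and bowl at the end, but nothing passed near them.
- **Disagreements:**
    - My automatic fit of the knob's angle was ambiguous. I used the corner positions seen in both pictures instead, and the grip closed to 28 mm as it should.
    - The tool drifted to a lean of about 3° during the moves, with no harm seen.
    - One correction pressed down on the knob with about 17 N for a moment before turning began.

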